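# Pack the scale-checking kit

### The arm

A 6-joint arm with a two-finger parallel gripper is mounted at the origin on the work surface. World frame = base frame: x ahead of the robot, y to its left, z up, the work surface at z = 0. Lengths are in m, angles in rad, forces in N, time in s.
With the tool pointing down it reaches from about 0.425 to 0.95 m from the base axis. Payload 3.5 kg.
Tool frame: the origin (TCP) lies midway between the tips of the shut fingers; the grasp point (between the pads) lies 19 mm behind it; z points along the fingers, y is the direction in which the jaws open and shut (so a half turn about z gives the same grasp; the last joint's range is limited). The gripper opens to 85 mm and grips with 20 to 120 N. Pads are 22 mm wide; open, the fingers measure 114 mm over their backs; the gripper's body (76 mm by 85 mm) begins 54 mm behind the grasp point. The pads swing forward as they close: fully open they stand 13 mm farther back than shut.
Start: joints at [-0.15, 0.286, 1.577, -0, 1.279, -0.15], TCP at [0.675, 0, 0.231] pointing down, gripper open.
Joint ranges: [-2.77, 2.77], [-0.9, 2.22], [0.21, 2.48], [-1.53, 4.67], [0.24, 2.81], [-2.84, 2.84]. Speed limits (rad/s): [2.79, 2.79, 3.14, 3.14, 3.14, 3.14].

### API

Orientations are given as a unit quaternion [x, y, z, w].
In Python, from plant import * gives the robot as it stands.
- The arm moves only by the shell command python3 -m jog 'ROWS' [FORCE]. ROWS is a JSON object of lists of equal length, an entry for each row: "travel": the shift along the world's x, y, z in mm, a list of three; "dr": the turn, a rotation vector about the world's x, y, z in degrees, a list of three; "jaw": the closure in counts, from 0 (fully open) to 255 (shut). In form: {"travel": [[x, y, z], ...], "dr": [[wx, wy, wz], ...], "jaw": [jaw, ...]}. A call has 1 to 5 rows; each row shifts and turns the commanded pose from where the row before left it; what a row does not reach is not made up. A row lasts 1/12 s, in which the tool goes at most 41.7 mm and 7.16 degrees, less where a joint would pass 70% of its speed; a pose out of reach is approached as far as the arm can. A call is refused whole if a number of a shift passes 41.7 or a number of a turn 7.16, either way. A call with a gripper value outside its range is refused whole. The fingers move at their own pace and stop on an object; FORCE is the grip in N (left out, the last holds). Time passes only in rows, so rows that do not move let the fingers close. It gives the time, the measured TCP pose, the force and the opening at its end, in the units of the state.
- get_state(): the state, without advancing time (a new reading comes with each control period).
- read_camera(name): name is "scene" or "side" or "wrist"; returns the picture (400x640x3 uint8, red, green, blue); there is no depth.
- camera_info(name): a dict with "K" (3x3 intrinsics, pixels), "R" (3x3) and "t" (3): a world point X has camera coordinates R X + t; the wrist camera has in their place "mount" (4x4, takes a point from camera to tool coordinates, whose origin is the TCP and whose axes are the flange's). Camera axes: x right, y down, z forward; pixel columns grow to the right and rows downward; lengths in m; the calibration is good to about 2 mm. A picture is of the moment at which its call begins: read the wrist's pose just before it. camera_info takes no time and is no camera call.
- sign_off(): hands the job in, once; it reports no verdict.
The state is a dict: "time": time; "qpos": joint angles; "dq": joint speeds; "joint_efforts": joint torques, N m; "eef_pos": TCP position; "tcp_rot": TCP orientation; "contact_force": force on the tool from outside, world axes, zero at the start; "wrist_torque": the same for the moment, N m; "opening": opening from 0.0 (shut) to 1.0 (fully open).
Only numpy, scipy, OpenCV 4.12 (cv2) and the standard library are available. Lean on these libraries where they do the work, as an engineer would, in place of code of your own. Each camera call takes 0.05 s, during which the arm holds its last target. There are 200 camera calls.

### The job

Pack the scale-checking kit into the blue caddy: the three brass knobbed weights upright in the three cells, largest next to the yellow band, then the middle one, then the smallest, and the steel length bar flat in the long groove. Free the bar from the green measuring board by pressing the red pad of the hold-down finger fully down, so that the finger is up before the bar is moved. Set everything down rather than dropping it, let go, and leave the dark grey weights and the brass hose coupling standing where they are.

Things in the scene. Friction and masses are not known exactly. Their poses are not given: they have to be found in the camera images.
- caddy: Blue kit tray, fixed, 12 mm high, yellow band across its +x end. Origin: underside, middle of the blue part (218 x 142 mm); x along its length to the band, z up. Floor 4 mm up, walls and dividers 12 mm high. Three cells 58 x 60 mm inside, centres at y = +33 mm, x = +72 (next to the band), 0, -72 mm. Groove along x, 160 x 48 mm inside, centre x = 0, y = -39 mm. Left or right of the weights.
- weight_large: Large brass calibration weight: upright cylinder 42 mm in diameter and 50 mm high, with a narrower grip knob (19 mm across, 13 mm high) on top; about 600 g. Origin: centre of its underside, z up.
- weight_medium: Middle-sized brass calibration weight: upright cylinder 30 mm in diameter and 42 mm high, with a narrower grip knob (14 mm across, 13 mm high) on top; about 250 g. Origin: centre of its underside, z up.
- weight_small: Small brass calibration weight: upright cylinder 24 mm in diameter and 34 mm high, with a narrower grip knob (12 mm across, 13 mm high) on top; about 130 g. Origin: centre of its underside, z up.
- bar: Steel bar with black ends, 120 x 24 x 28 mm (x, y, z), 300 g; origin: centre of its underside. Lies on a fixed green board 10 mm thick, its -x end under the foot of the hold-down finger. The raised foot still hangs over that end, 33 mm above the bar's top: raise the bar about 10 mm, draw it along its own +x (away from the finger) 40 mm, then lift it away.
- finger (a joint): Angle of the spring-loaded hold-down finger on the green board: 0 = foot down on the bar, 0.75 rad = fully raised (stop). A seesaw: pressing its red tail pad straight down raises the foot. It takes 3 to 5 N; the stiff hinge keeps the finger where it is left.
- finger_pad (a point): Centre of the top of the finger's red tail pad (26 x 30 mm), 75 mm above the bench with the finger down. Pressed fully it goes down about 36 mm nearly straight, tilting by 0.75 rad. It is 47 mm from the hinge axis (54 mm above the bench), on the side away from the bar.
- grey_large: Look-alike: dark grey steel calibration weight: upright cylinder 42 mm in diameter and 50 mm high, with a narrower grip knob (19 mm across, 13 mm high) on top; about 550 g. Origin: centre of its underside, z up. Not part of the kit.
- grey_small: Look-alike: dark grey steel calibration weight: upright cylinder 24 mm in diameter and 34 mm high, with a narrower grip knob (12 mm across, 13 mm high) on top; about 120 g. Origin: centre of its underside, z up. Not part of the kit.
- coupling: Look-alike: brass hose coupling, an upright tube 32 mm in diameter, 36 mm high, with an open hollow top and no knob, about 120 g. Origin: centre of its underside. Not part of the kit.

How it is judged:
By the outcome, as a careful person would: the job done as asked, in the order asked, and still so for the second after the job is handed in, with the robot touching nothing.
It also fails if it takes over 96 s, if anything falls off the work surface, if the arm or the gripper's body presses on something with over 40 N, if the wrist force passes 120 N, or if a joint passes its speed limit or range.

## Working session

There is one attempt and no reset: what is moved stays moved. The work goes in short steps, Python scripts to look and compute and a shell command to move; the robot and the scene stay as the last step left them, time stands still between calls to the robot, and variables do not carry over. Pictures are saved under pics/ and viewed, about 12 in all and at most 16, crops included, and the job is handed in when it is done.

```bash
mkdir -p pics; ls; python3 - <<'E'
from plant import *
import cv2,json
print(get_state())
for n in("scene","side","wrist"):
    im=read_camera(n); cv2.imwrite(f"pics/{n}0.png",im[:,:,::-1]); print(n,camera_info(n))
E
```

```text
pics
{'time': 0.0, 'qpos': array([-1.50006570e-01,  2.87163817e-01,  1.57818285e+00,  1.18906432e-05,
        1.27858249e+00, -1.49988614e-01]), 'dq': array([ 0.00144901, -0.0006839 , -0.00044914,  0.00068199, -0.00207647,
       -0.0025136 ]), 'joint_efforts': array([-1.79628755e-04, -4.05981302e+01, -2.92628127e+01, -1.54224781e-04,
        5.81841552e-03,  3.74769741e-06]), 'eef_pos': array([6.74345322e-01, 1.26978384e-04, 2.29945236e-01]), 'tcp_rot': array([ 7.07113863e-01,  7.07098735e-01, -6.88775894e-04, -9.43625275e-04]), 'contact_force': array([-0.64021177,  0.62980309, -0.13931522]), 'wrist_torque': array([ 0.00245952,  0.02738968, -0.0217809 ]), 'opening': 1.0024099817945793}
scene {'K': array([[440.69528795,   0.        , 326.0616702 ],
       [  0.        , 440.69528795, 191.58246556],
       [  0.        ,   0.        ,   1.        ]]), 'R': array([[ 0.79925003,  0.60099642,  0.00164069],
       [ 0.44951698, -0.59598487, -0.6653845 ],
       [-0.39891588,  0.5325461 , -0.74649902]]), 't': array([-0.44443671, -0.19971892,  1.40216732])}
side {'K': array([[490.93285174, 
[... 154 characters left out ...]
754, -0.50180024, -0.01288646],
       [-0.28172197, -0.4639998 , -0.83984339],
       [ 0.4154543 ,  0.73000048, -0.5426758 ]]), 't': array([-0.47623855,  0.1962628 ,  0.76860959])}
wrist {'K': array([[325.03258334,   0.        , 322.13006211],
       [  0.        , 325.03258334, 201.01026785],
       [  0.        ,   0.        ,   1.        ]]), 'mount': array([[-1.14345713e-03, -9.53384640e-01, -3.01755564e-01,
         7.64555948e-02],
       [ 9.99999311e-01, -1.17060587e-03, -9.08638953e-05,
         2.45745881e-04],
       [-2.66608594e-04, -3.01755460e-01,  9.53385321e-01,
        -1.43885032e-01],
       [ 0.00000000e+00,  0.00000000e+00,  0.00000000e+00,
         1.00000000e+00]])}
```

View pics/scene0.png

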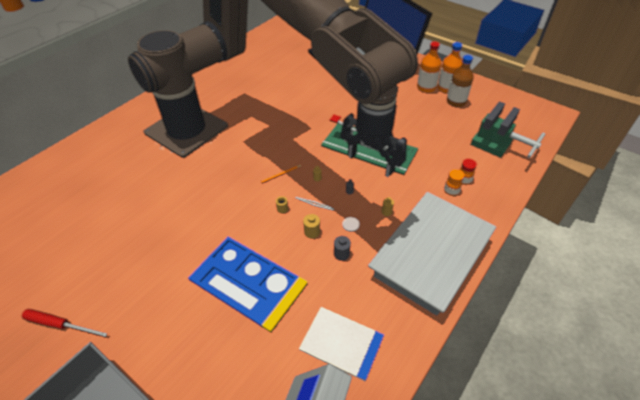

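View pics/side0.png

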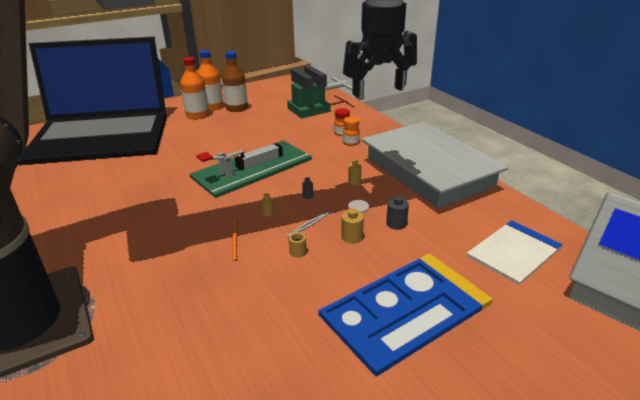

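The scene view shows the caddy at about (250,283), the brass weights near (312,226), (388,208) and (317,172), and the coupling at (282,205). The grey weights are at (342,247) and (350,186), and the board at (370,145). I'll enlarge the side view to read points more exactly.

```bash
python3 - <<'E'
import cv2
im=cv2.imread("pics/side0.png")
c=cv2.resize(im[130:370,180:500],None,fx=2.5,fy=2.5,interpolation=cv2.INTER_CUBIC);cv2.imwrite("pics/sidec.png",c)
im=cv2.imread("pics/scene0.png")
c=cv2.resize(im[100:340,180:440],None,fx=2.5,fy=2.5,interpolation=cv2.INTER_CUBIC);cv2.imwrite("pics/scenec.png",c)
E
```

```text
(no output)
```

View pics/sidec.png

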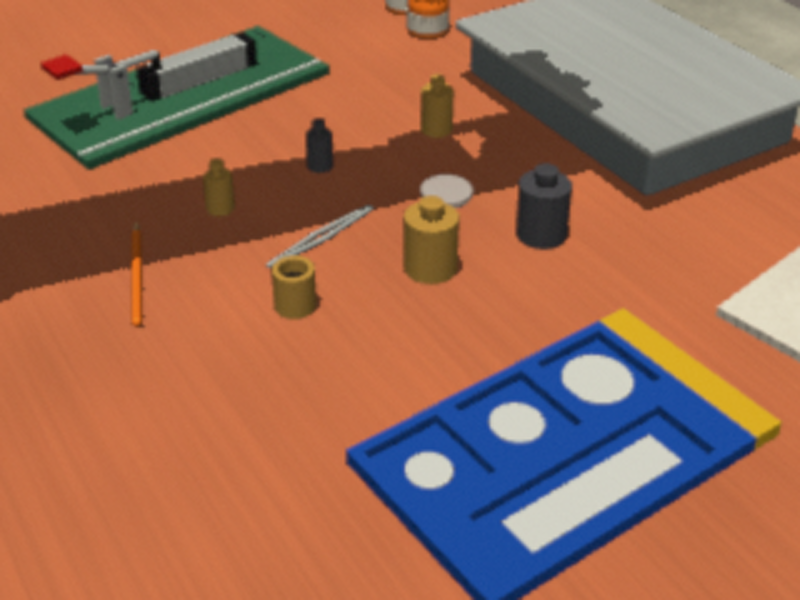

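View pics/scenec.png

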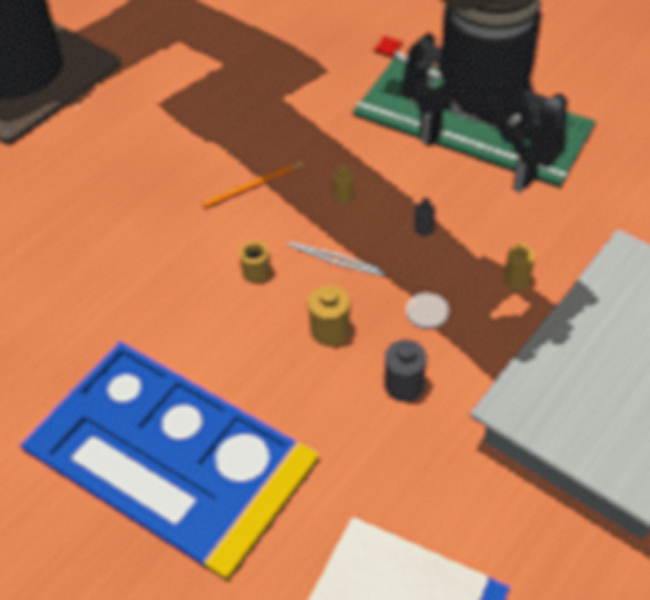

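The side crop shows the knob tops as follows:
- Large at (432,203)
- Medium at (437,80)
- Small at (216,163)
- Grey large at (545,172) and grey small at (319,123)
- Coupling at (294,266)

The cell discs are at (598,379), (517,422) and (429,470), and the red pad is at (62,65). The scene crop shows the same things, so I'll triangulate from the pair.

```bash
cat > h.py <<'E'
from plant import *
import cv2,numpy as np
from scipy.spatial.transform import Rotation as Ro
def P(n):
    c=camera_info(n)
    if n!="wrist": return c["K"]@np.c_[c["R"],c["t"]]
    s=get_state(); T=np.eye(4); T[:3,:3]=Ro.from_quat(s["tcp_rot"]).as_matrix(); T[:3,3]=s["eef_pos"]
    return c["K"]@np.linalg.inv(T@c["mount"])[:3]
def plane(M,uv,z):
    H=M[:,[0,1,3]].copy(); H[:,2]+=M[:,2]*z
    x=np.linalg.solve(H,[*uv,1]); return x[:2]/x[2]
def proj(M,X): x=M@[*X,1]; return x[:2]/x[2]
def tri(a,b,Ma,Mb):
    x=cv2.triangulatePoints(Ma,Mb,np.float64(a),np.float64(b))[:,0]; return x[:3]/x[3]
E
python3 - <<'E'
from h import *
np.set_printoptions(precision=4,suppress=True)
A,B=P("side"),P("scene")
D=dict(L=((432,203),(330,294),.063),M=((437,80),(519,248),.055),S=((216,163),(344,168),.047),gL=((545,172),(405,348),.063),gS=((319,123),(424,202),.047),cp=((294,266),(254,250),.036),
cL=((598,379),(242,457),.004),cM=((517,422),(181,422),.004),cS=((429,470),(124,388),.004),gr=((592,492),(132,480),.004),pad=((62,65),(389,45),.075),b1=((27,113),None,.01),b2=((260,28),None,.01),b3=((329,68),(595,122),.01),b4=((88,163),(357,108),.01),b5=((329,68),(563,183),.01),
barFarTop=((245,36),None,.038),barNearTop=((152,68),None,.038))
for k,(a,b,z) in D.items():
    a=np.array(a)/2.5+[180,130]; pa=plane(A,a,z)
    if b is None: print(k,pa); continue
    b=np.array(b)/2.5+[180,100]; print(k,pa,plane(B,b,z),tri(a,b,A,B))
E
```

```text
L [ 0.5651 -0.084 ] [ 0.5732 -0.0805] [ 0.57   -0.0767  0.0569]
M [0.6801 0.085 ] [0.6873 0.0889] [0.6854 0.093  0.0499]
S [0.4606 0.0734] [0.4675 0.0785] [0.4642 0.0828 0.041 ]
gL [ 0.6621 -0.0935] [ 0.6699 -0.0889] [ 0.6679 -0.086   0.0573]
gS [0.5617 0.0858] [0.568  0.0896] [0.5656 0.0934 0.0421]
cp [ 0.4575 -0.0673] [ 0.4595 -0.0658] [ 0.4585 -0.0649  0.0342]
cL [ 0.5941 -0.2479] [ 0.5974 -0.2465] [ 0.5963 -0.2456  0.0012]
cM [ 0.5228 -0.2528] [ 0.5258 -0.2531] [ 0.5243 -0.2516  0.0017]
cS [ 0.4509 -0.2587] [ 0.4545 -0.2584] [ 0.4525 -0.2568  0.0011]
gr [ 0.5264 -0.3246] [ 0.5324 -0.3255] [ 0.5294 -0.3228 -0.0005]
pad [0.3953 0.2484] [0.4009 0.2537] [0.3977 0.2583 0.0701]
b1 [0.3688 0.2979]
b2 [0.631  0.3439]
b3 [0.6495 0.2291] [0.6383 0.3513] [0.6645 0.2962 0.0077]
b4 [0.3877 0.1857] [0.3943 0.1986] [0.3911 0.2024 0.0018]
b5 [0.6495 0.2291] [0.6592 0.239 ] [0.657  0.2447 0.0019]
barFarTop [0.5868 0.2837]
barNearTop [0.4837 0.2691]
```

View pics/wrist0.png

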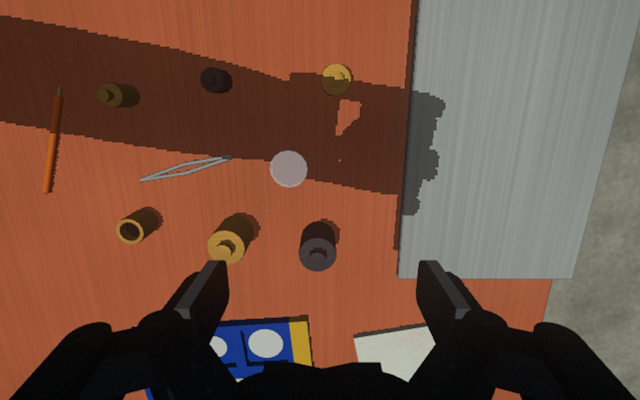

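The wrist view shows the large knob at (228,247), medium (336,75), small (104,93), grey large (318,250), grey small (212,80) and coupling rim (130,232). The slab edge is at x≈400–415. I'll cross-check these against the triangulated positions.

```bash
python3 - <<'E'
from h import *
np.set_printoptions(precision=4,suppress=True)
W=P("wrist");A=P("side")
for k,uv,z in [("L",(226,247),.063),("M",(337,74),.055),("S",(104,93),.047),("gL",(318,252),.063),("gS",(212,80),.047),("cp",(131,231),.036),("cL",(267,343),.004),("slab",(400,278),.05),("slab2",(416,0),.05)]: print(k,plane(W,uv,z))
print([plane(A,np.array(p)/2.5+[180,130],.05) for p in [(650,150),(460,25)]])
E
python3 -m jog '{"travel":[[-35,-25,0],[-35,-25,0],[-35,-25,-10],[0,0,0]],"dr":[[0,0,0],[0,0,0],[0,0,0],[0,0,0]],"jaw":[0,0,0,0]}' 40
python3 - <<'E'
from h import *
s=get_state();print(s["eef_pos"],s["dq"])
cv2.imwrite("pics/w1.png",read_camera("wrist")[:,:,::-1])
np.save("w1.npy",P("wrist"))
E
```

```text
L [ 0.5732 -0.0725]
M [0.6881 0.0977]
S [0.4659 0.0815]
gL [ 0.67   -0.0783]
gS [0.5704 0.0931]
cp [ 0.4593 -0.0656]
cL [ 0.5976 -0.2469]
slab [ 0.7622 -0.1173]
slab2 [0.7566 0.1583]
[array([ 0.7672, -0.0956]), array([0.7648, 0.1737])]
time: 0.48
eef_pos: [0.5673, -0.0737, 0.2172]
tcp_rot: [0.708, 0.706, -0.003, -0.004]
contact_force: [-0.6, 0.3, -2.7]
opening: 0.998
[ 0.56728527 -0.073727    0.21718802] [ 0.04548395  0.05224088 -0.10353397  0.0598424  -0.02391486  0.05774479]
```

View pics/w1.png

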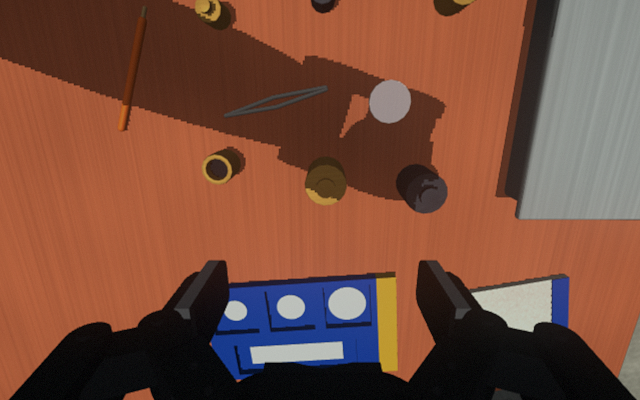

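In this view the large weight's knob is at about (325,186), the cell discs at (235,310), (291,307) and (347,303), and the coupling rim at (217,169).

```bash
python3 - <<'E'
from h import *
np.set_printoptions(precision=4,suppress=True)
W=np.load("w1.npy")
for k,uv,z in [("L",(325,186),.063),("cp",(217,169),.036),("cL",(347,303),.004),("cM",(291,307),.004),("cS",(235,310),.004),("gr",(297,352),.004),("S?",(207,10),.047)]: print(k,plane(W,uv,z))
E
```

```text
L [ 0.5723 -0.0761]
cp [ 0.4617 -0.065 ]
cL [ 0.6004 -0.2471]
cM [ 0.5282 -0.2531]
cS [ 0.4554 -0.2576]
gr [ 0.534  -0.3244]
S? [0.4709 0.0766]
```

```bash
python3 -m jog '{"travel":[[3,-2,-40],[0,0,-40],[0,0,-40],[0,0,-40],[0,0,-25]],"dr":[[0,0,0],[0,0,0],[0,0,0],[0,0,0],[0,0,0]],"jaw":[0,0,0,0,0]}' 
python3 -m jog '{"travel":[[0,0,-15],[0,0,-6],[0,0,0],[0,0,0]],"dr":[[0,0,0],[0,0,0],[0,0,0],[0,0,0]],"jaw":[0,0,0,150]}' 50
python3 -m jog '{"travel":[[0,0,0],[0,0,0],[0,0,0],[0,0,0],[0,0,0]],"dr":[[0,0,0],[0,0,0],[0,0,0],[0,0,0],[0,0,0]],"jaw":[200,200,200,200,200]}' 50
```

```text
time: 0.95
eef_pos: [0.5758, -0.0729, 0.0329]
tcp_rot: [0.707, 0.707, -0.001, -0.002]
contact_force: [-0.2, 0.2, -1.0]
opening: 0.999
time: 1.28
eef_pos: [0.5785, -0.074, 0.0168]
tcp_rot: [0.707, 0.707, 0.0, 0.001]
contact_force: [0.2, 0.0, 0.9]
opening: 0.887
time: 1.7
eef_pos: [0.5769, -0.0741, 0.0176]
tcp_rot: [0.707, 0.707, -0.0, -0.0]
contact_force: [-5.7, 0.4, 6.2]
opening: 0.475
```

```bash
python3 -m jog '{"travel":[[0,0,0],[0,0,0],[0,0,8],[0,0,30],[0,0,25]],"dr":[[0,0,0],[0,0,0],[0,0,0],[0,0,0],[0,0,0]],"jaw":[200,200,200,200,200]}' 60
python3 -m jog '{"travel":[[5,-40,5],[5,-40,0],[5,-40,0],[3,-38,0],[0,0,0]],"dr":[[0,0,0],[0,0,0],[0,0,0],[0,0,0],[0,0,0]],"jaw":[200,200,200,200,200]}' 60
python3 -m jog '{"travel":[[0,0,0],[0,0,0]],"dr":[[0,0,0],[0,0,0]],"jaw":[200,200]}' 60
python3 - <<'E'
from h import *
print(get_state()["eef_pos"]);
for n in("wrist","side"): cv2.imwrite(f"pics/{n}2.png",read_camera(n)[:,:,::-1])
np.save("w2.npy",P("wrist"))
a=cv2.imread("pics/wrist2.png");b=cv2.imread("pics/side2.png")[150:390,260:580]
b=cv2.resize(b,None,fx=1.25,fy=1.25);a=cv2.resize(a[:,120:520],None,fx=1,fy=1)
cv2.imwrite("pics/c2.png",np.hstack([a,np.vstack([b,np.zeros((100,400,3),np.uint8)])]))
E
```

```text
time: 2.12
eef_pos: [0.5755, -0.0733, 0.0779]
tcp_rot: [0.707, 0.707, -0.001, -0.002]
contact_force: [1.9, -0.6, -5.6]
opening: 0.472
time: 2.53
eef_pos: [0.5959, -0.2396, 0.0847]
tcp_rot: [0.709, 0.705, -0.001, 0.004]
contact_force: [0.2, 0.0, -5.0]
opening: 0.479
time: 2.7
eef_pos: [0.5943, -0.2315, 0.0828]
tcp_rot: [0.707, 0.707, 0.0, -0.001]
contact_force: [-0.8, 0.3, -6.7]
opening: 0.471
[ 0.59427526 -0.23148953  0.08277839]
```

View pics/c2.png

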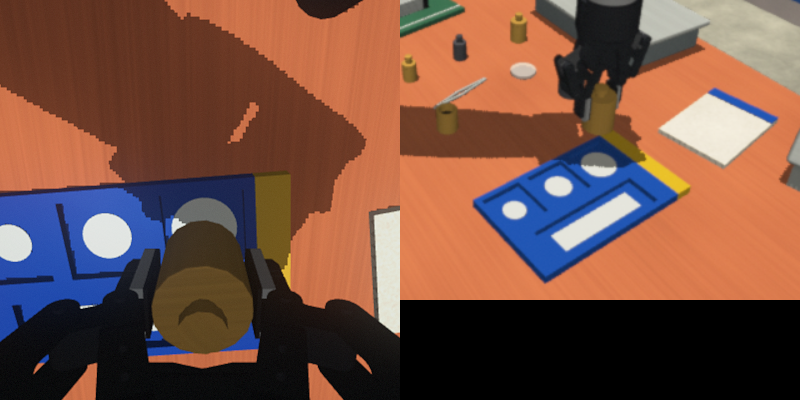

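The large weight is held upright. Its knob is at wrist pixel (324,322), and the discs are at (227,236) and (131,243), with cell L's disc partly hidden behind the weight.

```bash
python3 - <<'E'
from h import *
np.set_printoptions(precision=4,suppress=True)
W=np.load("w2.npy")
for k,uv,z in [("knob",(324,320),.128),("rim",(322,352),.115),("cM",(227,236),.004),("cS",(131,243),.004)]: print(k,plane(W,uv,z))
print(proj(W,(.5943,-.2315,.128)),proj(W,(.5955,-.2475,.004)))
E
```

```text
knob [ 0.5954 -0.2303]
rim [ 0.5947 -0.2563]
cM [ 0.5238 -0.2517]
cS [ 0.4512 -0.2574]
[320.857  322.8044] [323.3297 230.8258]
```

```bash
python3 -m jog '{"travel":[[1.5,-8,0],[0,-7,-20],[0,0,-20],[0,0,-8],[0,0,0]],"dr":[[0,0,0],[0,0,0],[0,0,0],[0,0,0],[0,0,0]],"jaw":[200,200,200,200,200]}' 60
python3 -m jog '{"travel":[[0,0,0],[0,0,0],[0,0,0]],"dr":[[0,0,0],[0,0,0],[0,0,0]],"jaw":[200,200,200]}' 60
```

```text
time: 3.22
eef_pos: [0.5945, -0.2451, 0.0325]
tcp_rot: [0.707, 0.707, -0.001, -0.003]
contact_force: [-0.8, 0.3, -6.9]
opening: 0.478
time: 3.47
eef_pos: [0.5979, -0.2474, 0.0377]
tcp_rot: [0.707, 0.707, 0.0, 0.002]
contact_force: [0.5, 0.0, -6.3]
opening: 0.478
```

```bash
python3 -m jog '{"travel":[[0,0,-6],[0,0,-3],[0,0,-2],[0,0,0]],"dr":[[0,0,0],[0,0,0],[0,0,0],[0,0,0]],"jaw":[200,200,200,200]}' 60
python3 -m jog '{"travel":[[0,0,-1.5],[0,0,-1.5],[0,0,0]],"dr":[[0,0,0],[0,0,0],[0,0,0]],"jaw":[200,200,200]}' 60
python3 -m jog '{"travel":[[0,0,-1],[0,0,0]],"dr":[[0,0,0],[0,0,0]],"jaw":[200,200]}' 60
```

```text
time: 3.8
eef_pos: [0.596, -0.2466, 0.024]
tcp_rot: [0.707, 0.707, -0.0, -0.001]
contact_force: [0.1, -0.5, -6.3]
opening: 0.477
time: 4.05
eef_pos: [0.5968, -0.2471, 0.0219]
tcp_rot: [0.707, 0.707, 0.0, 0.0]
contact_force: [0.6, 0.0, -6.6]
opening: 0.477
time: 4.22
eef_pos: [0.5969, -0.2472, 0.0217]
tcp_rot: [0.707, 0.707, -0.0, 0.0]
contact_force: [-1.9, 0.1, -2.3]
opening: 0.475
```

Contact has begun (weight is unloading). Half a millimetre more, then a gentle release.

```bash
python3 -m jog '{"travel":[[0,0,-0.7],[0,0,0],[0,0,0]],"dr":[[0,0,0],[0,0,0],[0,0,0]],"jaw":[200,200,200]}' 20
python3 -m jog '{"travel":[[0,0,0],[0,0,0],[0,0,0],[0,0,0]],"dr":[[0,0,0],[0,0,0],[0,0,0],[0,0,0]],"jaw":[95,90,75,70]}' 40
python3 -m jog '{"travel":[[0,0,10],[0,0,25],[0,0,35],[0,0,35],[0,0,0]],"dr":[[0,0,0],[0,0,0],[0,0,0],[0,0,0],[0,0,0]],"jaw":[60,60,60,60,60]}' 40
```

```text
time: 4.47
eef_pos: [0.5969, -0.2472, 0.0217]
tcp_rot: [0.707, 0.707, -0.0, 0.0]
contact_force: [-4.6, 2.2, 6.1]
opening: 0.476
time: 4.8
eef_pos: [0.5972, -0.2473, 0.0204]
tcp_rot: [0.707, 0.707, 0.0, 0.001]
contact_force: [1.1, -0.4, 1.3]
opening: 0.725
time: 5.22
eef_pos: [0.6014, -0.2497, 0.1354]
tcp_rot: [0.707, 0.707, 0.002, 0.008]
contact_force: [0.2, -0.9, 0.8]
opening: 0.764
```

```bash
python3 -m jog '{"travel":[[11,38,10],[11,38,10],[11,38,0],[11,38,0],[11,38,0]],"dr":[[0,0,0],[0,0,0],[0,0,0],[0,0,0],[0,0,0]],"jaw":[60,60,60,60,60]}' 40
python3 -m jog '{"travel":[[11,38,0],[11,38,0],[11,15,0],[0,0,0],[0,0,0]],"dr":[[0,0,0],[0,0,0],[0,0,0],[0,0,0],[0,0,0]],"jaw":[60,60,60,60,60]}' 40
python3 -m jog '{"travel":[[0,0,0],[0,0,0]],"dr":[[0,0,0],[0,0,0]],"jaw":[60,60]}' 40
python3 - <<'E'
from h import *
s=get_state();print(s["eef_pos"],s["tcp_rot"])
np.save("w3.npy",P("wrist"))
for n in("wrist","side"): cv2.imwrite(f"pics/{n}3.png",read_camera(n)[:,:,::-1])
a=cv2.imread("pics/wrist3.png");b=cv2.imread("pics/side3.png")[220:380,300:500]
cv2.imwrite("pics/c3.png",np.hstack([a[:,100:500],np.vstack([cv2.resize(b,None,fx=2,fy=2),np.zeros((80,400,3),np.uint8)])]))
E
```

```text
time: 5.63
eef_pos: [0.6524, -0.0554, 0.1466]
tcp_rot: [0.707, 0.707, 0.001, 0.001]
contact_force: [0.9, -0.3, -0.8]
opening: 0.765
time: 6.05
eef_pos: [0.685, 0.0349, 0.1456]
tcp_rot: [0.706, 0.708, 0.0, 0.001]
contact_force: [-0.3, 0.4, -0.7]
opening: 0.767
time: 6.22
eef_pos: [0.6844, 0.0326, 0.1453]
tcp_rot: [0.708, 0.707, -0.0, 0.0]
contact_force: [-0.0, -0.3, -0.0]
opening: 0.765
[0.68435013 0.03261602 0.14527143] [ 7.07659218e-01  7.06553896e-01 -1.45338191e-04  4.32108416e-05]
```

View pics/c3.png

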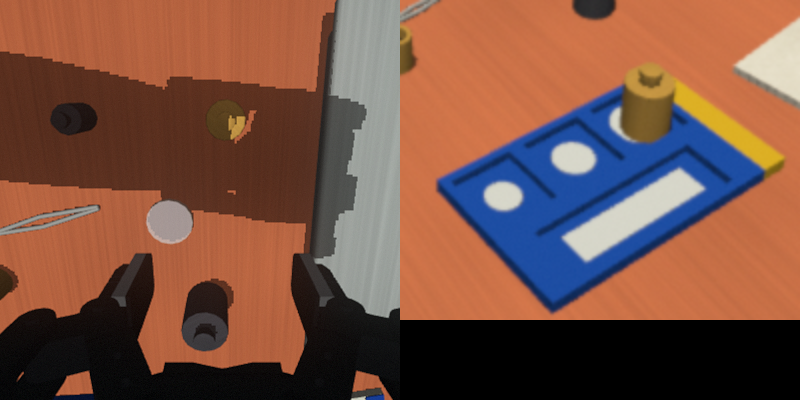

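The large weight stands upright in its cell. The middle weight's knob is at wrist pixel (326,121).

```bash
python3 - <<'E'
from h import *
W=np.load("w3.npy")
for z in (.042,.055): print(plane(W,(326,121),z), plane(W,(412,150),z))
E
```

```text
[0.68758918 0.09290572] [0.75295355 0.07128581]
[0.6874393  0.09375807] [0.74936533 0.07327542]
```

```bash
python3 -m jog '{"travel":[[2.5,30,0],[0,30.5,-20],[0,0,-35],[0,0,-35],[0,0,-25]],"dr":[[0,0,0],[0,0,0],[0,0,0],[0,0,0],[0,0,0]],"jaw":[60,60,60,60,60]}' 40
python3 -m jog '{"travel":[[0,0,-12],[0,0,-6],[0,0,0],[0,0,0]],"dr":[[0,0,0],[0,0,0],[0,0,0],[0,0,0]],"jaw":[60,60,60,60]}' 40
```

```text
time: 6.73
eef_pos: [0.6856, 0.0941, 0.0274]
tcp_rot: [0.707, 0.707, -0.001, -0.001]
contact_force: [-0.8, -0.8, -1.1]
opening: 0.761
time: 7.07
eef_pos: [0.6885, 0.094, 0.0139]
tcp_rot: [0.707, 0.707, 0.001, 0.001]
contact_force: [0.2, 0.1, 0.0]
opening: 0.765
```

```bash
python3 -m jog '{"travel":[[-1,-0.5,0],[0,0,0],[0,0,0],[0,0,0],[0,0,0]],"dr":[[0,0,0],[0,0,0],[0,0,0],[0,0,0],[0,0,0]],"jaw":[130,160,190,210,210]}' 40
python3 -m jog '{"travel":[[0,0,0],[0,0,0],[0,0,0]],"dr":[[0,0,0],[0,0,0],[0,0,0]],"jaw":[210,210,210]}' 50
python3 -m jog '{"travel":[[0,0,6],[0,0,20],[0,0,30],[0,0,20],[0,0,0]],"dr":[[0,0,0],[0,0,0],[0,0,0],[0,0,0],[0,0,0]],"jaw":[210,210,210,210,210]}' 50
```

```text
time: 7.48
eef_pos: [0.6873, 0.0939, 0.0143]
tcp_rot: [0.707, 0.707, 0.001, 0.001]
contact_force: [-1.8, 0.1, 6.8]
opening: 0.339
time: 7.73
eef_pos: [0.6873, 0.0939, 0.0143]
tcp_rot: [0.707, 0.707, 0.001, 0.001]
contact_force: [-1.2, -0.2, 5.9]
opening: 0.335
time: 8.15
eef_pos: [0.6892, 0.0942, 0.0936]
tcp_rot: [0.707, 0.707, 0.003, 0.003]
contact_force: [1.2, -0.5, -0.7]
opening: 0.334
```

```bash
python3 -m jog '{"travel":[[-18,-36,20],[-18,-36,0],[-18,-36,0],[-18,-36,0],[-18,-36,0]],"dr":[[0,0,0],[0,0,0],[0,0,0],[0,0,0],[0,0,0]],"jaw":[210,210,210,210,210]}' 50
python3 -m jog '{"travel":[[-18,-36,0],[-18,-36,0],[-18,-36,0],[-18,-36,0],[-2,-20,0]],"dr":[[0,0,0],[0,0,0],[0,0,0],[0,0,0],[0,0,0]],"jaw":[210,210,210,210,210]}' 50
python3 -m jog '{"travel":[[0,0,0],[0,0,0],[0,0,0]],"dr":[[0,0,0],[0,0,0],[0,0,0]],"jaw":[210,210,210]}' 50
```

```text
time: 8.57
eef_pos: [0.5951, -0.0841, 0.1044]
tcp_rot: [0.707, 0.707, -0.001, -0.001]
contact_force: [0.9, -0.6, -2.4]
opening: 0.335
time: 8.98
eef_pos: [0.5195, -0.2496, 0.1043]
tcp_rot: [0.708, 0.706, -0.001, -0.002]
contact_force: [0.8, 0.2, -2.8]
opening: 0.336
time: 9.23
eef_pos: [0.5227, -0.2463, 0.1051]
tcp_rot: [0.707, 0.707, 0.0, -0.001]
contact_force: [-0.1, -0.0, -2.6]
opening: 0.336
```

```bash
python3 -m jog '{"travel":[[2,-6,0],[0,0,-25],[0,0,-30],[0,0,-18],[0,0,-4]],"dr":[[0,0,0],[0,0,0],[0,0,0],[0,0,0],[0,0,0]],"jaw":[210,210,210,210,210]}' 50
python3 -m jog '{"travel":[[0,0,0],[0,0,0],[0,0,0]],"dr":[[0,0,0],[0,0,0],[0,0,0]],"jaw":[210,210,210]}' 50
```

```text
time: 9.65
eef_pos: [0.5232, -0.2504, 0.0252]
tcp_rot: [0.706, 0.708, -0.001, -0.004]
contact_force: [-1.0, -0.3, -3.6]
opening: 0.33
time: 9.9
eef_pos: [0.527, -0.2539, 0.0316]
tcp_rot: [0.707, 0.707, 0.0, 0.002]
contact_force: [0.3, -0.5, -2.3]
opening: 0.338
```

```bash
python3 -m jog '{"travel":[[-1,0,-5],[0,0,-3],[0,0,-1.5],[0,0,0],[0,0,0]],"dr":[[0,0,0],[0,0,0],[0,0,0],[0,0,0],[0,0,0]],"jaw":[210,210,210,210,210]}' 50
python3 -m jog '{"travel":[[0,0,-1],[0,0,0],[0,0,0]],"dr":[[0,0,0],[0,0,0],[0,0,0]],"jaw":[210,210,210]}' 50
```

```text
time: 10.32
eef_pos: [0.5244, -0.2533, 0.0202]
tcp_rot: [0.707, 0.707, -0.0, -0.0]
contact_force: [0.1, 0.4, -3.0]
opening: 0.338
time: 10.57
eef_pos: [0.5245, -0.2534, 0.0192]
tcp_rot: [0.707, 0.707, 0.0, 0.0]
contact_force: [-0.5, 0.4, -3.3]
opening: 0.335
```

```bash
python3 -m jog '{"travel":[[0,0,-1],[0,0,0],[0,0,0]],"dr":[[0,0,0],[0,0,0],[0,0,0]],"jaw":[210,210,210]}' 50
python3 -m jog '{"travel":[[0,0,-0.7],[0,0,0],[0,0,0]],"dr":[[0,0,0],[0,0,0],[0,0,0]],"jaw":[210,210,210]}' 20
```

```text
time: 10.82
eef_pos: [0.5247, -0.2535, 0.0184]
tcp_rot: [0.707, 0.707, 0.0, 0.0]
contact_force: [-0.2, -0.8, -1.8]
opening: 0.336
time: 11.07
eef_pos: [0.5247, -0.2536, 0.0184]
tcp_rot: [0.707, 0.707, -0.0, 0.0]
contact_force: [-2.0, 0.3, 3.9]
opening: 0.334
```

```bash
python3 -m jog '{"travel":[[0,0,0],[0,0,0],[0,0,0],[0,0,0]],"dr":[[0,0,0],[0,0,0],[0,0,0],[0,0,0]],"jaw":[140,130,120,115]}' 40
python3 -m jog '{"travel":[[0,0,10],[0,0,25],[0,0,35],[0,0,35],[-8,35,20]],"dr":[[0,0,0],[0,0,0],[0,0,0],[0,0,0],[0,0,0]],"jaw":[115,115,115,115,60]}' 40
python3 -m jog '{"travel":[[-8,35,0],[-8,35,0],[-8,35,0],[-8,35,0],[-8,35,0]],"dr":[[0,0,0],[0,0,0],[0,0,0],[0,0,0],[0,0,0]],"jaw":[60,60,60,60,60]}' 40
python3 -m jog '{"travel":[[-8,35,0],[-3,20,0],[0,0,0],[0,0,0],[0,0,0]],"dr":[[0,0,0],[0,0,0],[0,0,0],[0,0,0],[0,0,0]],"jaw":[60,60,60,60,60]}' 40
python3 - <<'E'
from h import *
s=get_state();print(s["eef_pos"],s["tcp_rot"])
np.save("w4.npy",P("wrist"))
for n in("wrist","side"): cv2.imwrite(f"pics/{n}4.png",read_camera(n)[:,:,::-1])
a=cv2.imread("pics/wrist4.png");b=cv2.imread("pics/side4.png")[220:380,300:500]
cv2.imwrite("pics/c4.png",np.hstack([a[:,100:500],np.vstack([cv2.resize(b,None,fx=2,fy=2),np.zeros((80,400,3),np.uint8)])]))
E
```

```text
time: 11.4
eef_pos: [0.5245, -0.2534, 0.0174]
tcp_rot: [0.707, 0.707, 0.0, 0.0]
contact_force: [-0.4, -0.2, 0.3]
opening: 0.55
time: 11.82
eef_pos: [0.5197, -0.2237, 0.1488]
tcp_rot: [0.709, 0.706, 0.0, 0.006]
contact_force: [0.9, -0.2, 0.8]
opening: 0.672
time: 12.23
eef_pos: [0.476, -0.0419, 0.1434]
tcp_rot: [0.707, 0.707, 0.0, 0.001]
contact_force: [1.1, 0.8, -0.0]
opening: 0.762
time: 12.65
eef_pos: [0.4659, 0.0111, 0.1432]
tcp_rot: [0.707, 0.707, 0.0, 0.001]
contact_force: [0.2, -0.4, 0.4]
opening: 0.764
[0.46594204 0.01111039 0.1431551 ] [7.07056743e-01 7.07156490e-01 1.97008817e-04 6.49846738e-04]
```

View pics/c4.png

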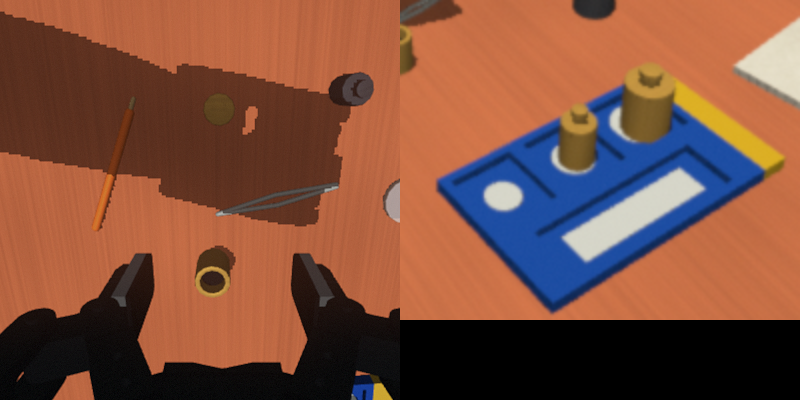

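Both weights sit in their cells. The small weight's top is at wrist pixel (319,108), and the pencil tip is at (232,100).

```bash
python3 - <<'E'
from h import *
W=np.load("w4.npy")
for z in (.034,.047): print(plane(W,(319,108),z), plane(W,(232,100),.005),plane(W,(225,140),.005))
E
```

```text
[0.46402847 0.08045504] [0.39177552 0.08607729] [0.38298524 0.05328666]
[0.46413022 0.08082511] [0.39177552 0.08607729] [0.38298524 0.05328666]
```

```bash
python3 -m jog '{"travel":[[-2,35,0],[0,34,-20],[0,0,-35],[0,0,-35],[0,0,-25]],"dr":[[0,0,0],[0,0,0],[0,0,0],[0,0,0],[0,0,0]],"jaw":[60,60,60,60,90]}' 40
python3 -m jog '{"travel":[[0,0,-12],[0,0,-5],[0,0,0],[0,0,0]],"dr":[[0,0,0],[0,0,0],[0,0,0],[0,0,0]],"jaw":[90,90,90,90]}' 40
```

```text
time: 13.17
eef_pos: [0.4627, 0.0802, 0.0252]
tcp_rot: [0.707, 0.707, -0.001, -0.001]
contact_force: [0.3, -0.3, 0.4]
opening: 0.654
time: 13.5
eef_pos: [0.4645, 0.0799, 0.0111]
tcp_rot: [0.708, 0.707, 0.0, 0.0]
contact_force: [0.6, 0.3, 1.0]
opening: 0.649
```

```bash
python3 -m jog '{"travel":[[0,0.5,0],[0,0,0],[0,0,0],[0,0,0],[0,0,0]],"dr":[[0,0,0],[0,0,0],[0,0,0],[0,0,0],[0,0,0]],"jaw":[140,170,200,220,220]}' 40
python3 -m jog '{"travel":[[0,0,0],[0,0,0],[0,0,0]],"dr":[[0,0,0],[0,0,0],[0,0,0]],"jaw":[220,220,220]}' 40
python3 -m jog '{"travel":[[0,0,6],[0,0,20],[0,0,30],[0,0,25],[0,0,10]],"dr":[[0,0,0],[0,0,0],[0,0,0],[0,0,0],[0,0,0]],"jaw":[220,220,220,220,220]}' 40
python3 -m jog '{"travel":[[0,-36,0],[-1,-36,0],[-1,-36,0],[-1,-36,0],[-2,-36,0]],"dr":[[0,0,0],[0,0,0],[0,0,0],[0,0,0],[0,0,0]],"jaw":[220,220,220,220,220]}' 40
python3 -m jog '{"travel":[[-2,-36,0],[-2,-36,0],[-2,-36,0],[-2,-36,0],[0,-12,0]],"dr":[[0,0,0],[0,0,0],[0,0,0],[0,0,0],[0,0,0]],"jaw":[220,220,220,220,220]}' 40
python3 -m jog '{"travel":[[0,0,0],[0,0,0],[0,0,0]],"dr":[[0,0,0],[0,0,0],[0,0,0]],"jaw":[220,220,220]}' 40
```

```text
time: 13.92
eef_pos: [0.4647, 0.081, 0.012]
tcp_rot: [0.707, 0.707, 0.001, 0.001]
contact_force: [-0.0, 0.1, 5.8]
opening: 0.265
time: 14.17
eef_pos: [0.4647, 0.081, 0.012]
tcp_rot: [0.707, 0.707, 0.001, 0.001]
contact_force: [-1.1, -0.9, 5.7]
opening: 0.269
time: 14.58
eef_pos: [0.4652, 0.0812, 0.105]
tcp_rot: [0.707, 0.707, 0.002, 0.002]
contact_force: [0.5, -0.4, -0.9]
opening: 0.266
time: 15.0
eef_pos: [0.4575, -0.1, 0.1008]
tcp_rot: [0.707, 0.707, -0.0, -0.0]
contact_force: [0.4, -0.2, -1.4]
opening: 0.264
time: 15.42
eef_pos: [0.4498, -0.2589, 0.1011]
tcp_rot: [0.708, 0.706, -0.001, 0.001]
contact_force: [0.0, -0.4, -1.1]
opening: 0.264
time: 15.67
eef_pos: [0.4499, -0.2533, 0.1006]
tcp_rot: [0.707, 0.707, 0.0, -0.001]
contact_force: [-0.2, -0.0, -1.5]
opening: 0.262
```

```bash
python3 -m jog '{"travel":[[2.5,-4.5,0],[0,0,-25],[0,0,-28],[0,0,-15],[0,0,-6]],"dr":[[0,0,0],[0,0,0],[0,0,0],[0,0,0],[0,0,0]],"jaw":[220,220,220,220,220]}' 40
python3 -m jog '{"travel":[[0,0,0],[0,0,0],[0,0,0],[0,0,0]],"dr":[[0,0,0],[0,0,0],[0,0,0],[0,0,0]],"jaw":[220,220,220,220]}' 40
```

```text
time: 16.08
eef_pos: [0.4515, -0.2567, 0.0246]
tcp_rot: [0.706, 0.708, -0.0, -0.003]
contact_force: [-0.9, 0.6, -1.4]
opening: 0.261
time: 16.42
eef_pos: [0.4541, -0.2601, 0.0291]
tcp_rot: [0.707, 0.707, 0.0, 0.002]
contact_force: [0.2, 0.7, -1.9]
opening: 0.262
```

```bash
python3 -m jog '{"travel":[[-1,1.5,-5],[0,0,-3],[0,0,-2],[0,0,0],[0,0,0]],"dr":[[0,0,0],[0,0,0],[0,0,0],[0,0,0],[0,0,0]],"jaw":[220,220,220,220,220]}' 40
python3 -m jog '{"travel":[[0,0,-1],[0,0,0],[0,0,0]],"dr":[[0,0,0],[0,0,0],[0,0,0]],"jaw":[220,220,220]}' 40
```

```text
time: 16.83
eef_pos: [0.4517, -0.2578, 0.0173]
tcp_rot: [0.707, 0.707, -0.0, -0.0]
contact_force: [0.4, 0.3, -1.6]
opening: 0.264
time: 17.08
eef_pos: [0.452, -0.2579, 0.0165]
tcp_rot: [0.707, 0.707, 0.0, -0.0]
contact_force: [-0.1, 0.6, -2.3]
opening: 0.262
```

```bash
python3 -m jog '{"travel":[[0,0,-0.8],[0,0,0],[0,0,0]],"dr":[[0,0,0],[0,0,0],[0,0,0]],"jaw":[220,220,220]}' 30
python3 -m jog '{"travel":[[0,0,-0.5],[0,0,0],[0,0,0]],"dr":[[0,0,0],[0,0,0],[0,0,0]],"jaw":[220,220,220]}' 20
```

```text
time: 17.33
eef_pos: [0.4521, -0.258, 0.0161]
tcp_rot: [0.707, 0.707, -0.0, 0.0]
contact_force: [-1.1, 0.0, 1.1]
opening: 0.261
time: 17.58
eef_pos: [0.4522, -0.2581, 0.016]
tcp_rot: [0.707, 0.707, -0.0, 0.0]
contact_force: [-2.1, 1.1, 5.4]
opening: 0.268
```

```bash
python3 -m jog '{"travel":[[0,0,0],[0,0,0],[0,0,0]],"dr":[[0,0,0],[0,0,0],[0,0,0]],"jaw":[160,145,140]}' 30
python3 -m jog '{"travel":[[0,0,10],[0,0,25],[0,0,35],[0,0,35],[4,35,30]],"dr":[[0,0,0],[0,0,0],[0,0,0],[0,0,0],[0,0,0]],"jaw":[140,140,140,140,200]}' 30
python3 -m jog '{"travel":[[4,38,10],[4,38,0],[4,38,0],[4,38,0],[4,38,0]],"dr":[[0,0,0],[0,0,0],[0,0,0],[0,0,0],[0,0,0]],"jaw":[230,255,255,255,255]}' 30
python3 -m jog '{"travel":[[4,38,0],[0,38,0],[0,38,0],[0,38,0],[0,38,0]],"dr":[[0,0,0],[0,0,0],[0,0,0],[0,0,0],[0,0,0]],"jaw":[255,255,255,255,255]}' 30
python3 -m jog '{"travel":[[0,5,0],[0,0,0],[0,0,0],[0,0,0]],"dr":[[0,0,0],[0,0,0],[0,0,0],[0,0,0]],"jaw":[255,255,255,255]}' 30
python3 - <<'E'
from h import *
s=get_state();print(s["eef_pos"],s["tcp_rot"],s["qpos"])
np.save("w5.npy",P("wrist"))
for n in("wrist","side"): cv2.imwrite(f"pics/{n}5.png",read_camera(n)[:,:,::-1])
a=cv2.imread("pics/wrist5.png");b=cv2.imread("pics/side5.png")[220:380,300:500]
cv2.imwrite("pics/c5.png",np.hstack([a[:,100:600],np.vstack([cv2.resize(b,(300,240)),np.zeros((160,300,3),np.uint8)])]))
E
```

```text
time: 17.83
eef_pos: [0.452, -0.2579, 0.0151]
tcp_rot: [0.707, 0.707, 0.0, 0.0]
contact_force: [-0.2, 0.0, -0.3]
opening: 0.449
time: 18.25
eef_pos: [0.4567, -0.2303, 0.1515]
tcp_rot: [0.709, 0.706, -0.0, 0.003]
contact_force: [1.1, -0.3, 0.5]
opening: 0.326
time: 18.67
eef_pos: [0.4755, -0.0346, 0.1583]
tcp_rot: [0.707, 0.707, 0.0, 0.001]
contact_force: [1.2, -1.0, -0.4]
opening: -0.001
time: 19.08
eef_pos: [0.4793, 0.1556, 0.1581]
tcp_rot: [0.707, 0.707, 0.0, 0.0]
contact_force: [1.3, 0.3, -0.4]
opening: 0.004
time: 19.42
eef_pos: [0.4797, 0.1577, 0.1574]
tcp_rot: [0.707, 0.707, -0.0, 0.0]
contact_force: [0.5, 0.1, 0.0]
opening: 0.0
[0.47966339 0.15769839 0.15741677] [ 7.07453755e-01  7.06759600e-01 -9.55381621e-05  2.07765902e-04] [ 1.16673412e-01 -1.57494961e-02  2.05432127e+00 -4.98080197e-04
  1.10291344e+00  1.17879705e-01]
```

View pics/c5.png

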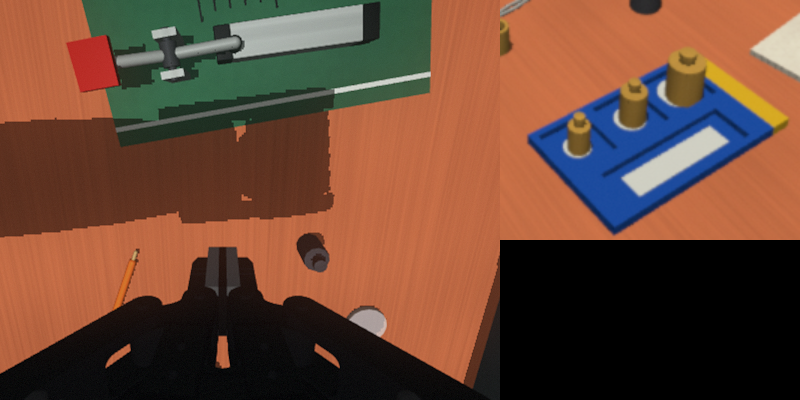

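All three weights stand in their cells. In the wrist view the red pad spans (168,43) to (219,85), with its centre at (193,64). The bar's top runs from about (329,37) to (464,22) along its centreline.

```bash
python3 - <<'E'
from h import *
W=np.load("w5.npy");np.set_printoptions(precision=4,suppress=True)
for k,uv,z in [("pad",(193,64),.075),("hinge",(269,52),.06),("up1",(329,23),.038),("up2",(462,5),.038),("lo1",(331,52),.038),("lo2",(464,40),.038),("farU",(478,2),.038),("farL",(480,38),.038),("blackL",(316,26),.038),("foot",(338,44),.045),("bd1",(222,146),.01),("bd2",(531,94),.01)]: print(k,plane(W,uv,z))
im=cv2.imread("pics/wrist5.png")[0:150,150:550];cv2.imwrite("pics/z5.png",cv2.resize(im,None,fx=2,fy=2,interpolation=cv2.INTER_CUBIC))
E
```

```text
pad [0.3969 0.2553]
hinge [0.444  0.2641]
up1 [0.4852 0.286 ]
up2 [0.58   0.2972]
lo1 [0.4867 0.2667]
lo2 [0.5844 0.2746]
farU [0.5911 0.2991]
farL [0.5959 0.2759]
blackL [0.4757 0.284 ]
foot [0.4915 0.2711]
bd1 [0.3907 0.1936]
bd2 [0.6579 0.2371]
```

View pics/z5.png

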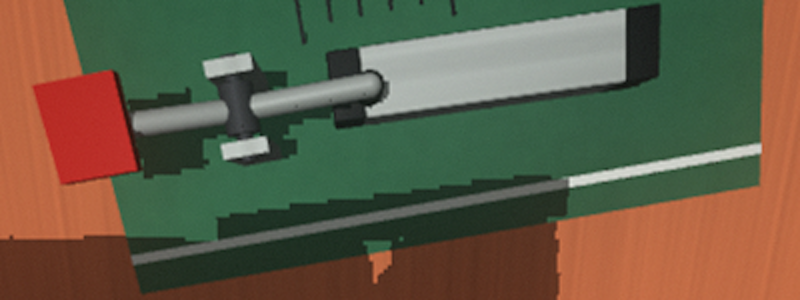

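```bash
python3 -m jog '{"travel":[[-8,10,0],[-8,10,0],[-8,10,0],[-8,10,0],[-8,10,0]],"dr":[[0,0,-6.7],[0,0,-6.7],[0,0,-6.7],[0,0,-6.7],[0,0,-6.7]],"jaw":[255,255,255,255,255]}' 30
python3 -m jog '{"travel":[[-8,10,0],[-8,10,0],[-8,10,0],[-8,10,0],[-8,7,0]],"dr":[[0,0,-6.7],[0,0,-6.7],[0,0,-6.7],[0,0,-6.7],[0,0,-6.7]],"jaw":[255,255,255,255,255]}' 30
python3 -m jog '{"travel":[[-6,0,0],[0,0,-20],[0,0,-20],[0,0,-15],[0,0,0]],"dr":[[0,0,-6.7],[0,0,-6.7],[0,0,0],[0,0,0],[0,0,0]],"jaw":[255,255,255,255,255]}' 30
python3 -m jog '{"travel":[[0,0,0],[0,0,0],[0,0,0]],"dr":[[0,0,0],[0,0,0],[0,0,0]],"jaw":[255,255,255]}' 30
python3 - <<'E'
from h import *
s=get_state();print(s["eef_pos"],s["qpos"],Ro.from_quat(s["tcp_rot"]).as_matrix().round(3))
E
```

```text
time: 19.93
eef_pos: [0.4396, 0.2078, 0.1573]
tcp_rot: [0.883, 0.47, -0.0, 0.0]
contact_force: [-0.2, -0.2, 1.3]
opening: 0.007
time: 20.35
eef_pos: [0.3997, 0.2552, 0.1573]
tcp_rot: [0.981, 0.196, 0.0, -0.0]
contact_force: [0.3, 0.2, 0.3]
opening: 0.005
time: 20.77
eef_pos: [0.3915, 0.2537, 0.099]
tcp_rot: [0.997, 0.083, -0.003, 0.001]
contact_force: [-1.2, -1.4, -0.0]
opening: 0.003
time: 21.02
eef_pos: [0.3948, 0.2557, 0.1037]
tcp_rot: [0.997, 0.083, 0.001, -0.0]
contact_force: [0.2, 0.1, 0.2]
opening: -0.003
[0.39478531 0.25567972 0.1036924 ] [ 3.58514811e-01 -2.12050544e-02  2.17036425e+00 -2.17925435e-06
  9.89767235e-01  1.76254858e+00] [[ 0.986  0.166  0.002]
 [ 0.166 -0.986  0.001]
 [ 0.003 -0.001 -1.   ]]
```

```bash
python3 -m jog '{"travel":[[-1,0,-15],[0,0,-8],[0,0,-4],[0,0,-4],[0,0,-4]],"dr":[[0,0,0],[0,0,0],[0,0,0],[0,0,0],[0,0,0]],"jaw":[255,255,255,255,255]}' 30
python3 -m jog '{"travel":[[0,0,-4],[0,0,-4],[0,0,-4],[0,0,-4],[0,0,0]],"dr":[[0,0,0],[0,0,0],[0,0,0],[0,0,0],[0,0,0]],"jaw":[255,255,255,255,255]}' 30
```

```text
time: 21.43
eef_pos: [0.3921, 0.2556, 0.0674]
tcp_rot: [0.996, 0.084, -0.001, 0.0]
contact_force: [-3.9, -0.2, 4.5]
opening: -0.005
time: 21.85
eef_pos: [0.3915, 0.2555, 0.0501]
tcp_rot: [0.996, 0.084, -0.001, 0.0]
contact_force: [-1.4, -0.1, -0.1]
opening: 0.0
```

```bash
python3 -m jog '{"travel":[[0,0,-2],[0,0,-2],[0,0,0]],"dr":[[0,0,0],[0,0,0],[0,0,0]],"jaw":[255,255,255]}' 30
python3 -m jog '{"travel":[[0,0,-2],[0,0,-1],[0,0,0]],"dr":[[0,0,0],[0,0,0],[0,0,0]],"jaw":[255,255,255]}' 30
python3 - <<'E'
from h import *
cv2.imwrite("pics/side6.png",cv2.resize(read_camera("side")[120:230,170:330],None,fx=4,fy=4,interpolation=cv2.INTER_CUBIC)[:,:,::-1])
E
```

```text
time: 22.1
eef_pos: [0.3921, 0.2555, 0.0468]
tcp_rot: [0.996, 0.084, -0.0, 0.0]
contact_force: [-3.6, -1.2, 0.7]
opening: 0.002
time: 22.35
eef_pos: [0.3927, 0.2556, 0.0441]
tcp_rot: [0.996, 0.084, 0.0, -0.0]
contact_force: [-3.2, -0.0, 0.5]
opening: 0.004
```

View pics/side6.png

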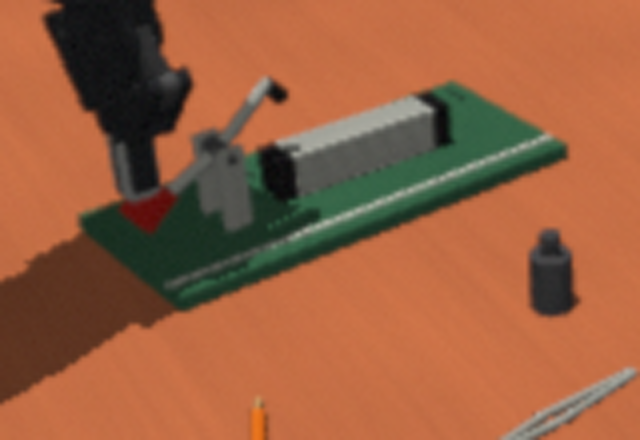

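The foot is well up and the pad is tilted under the fingertips. I'll keep pressing to feel for the stop.

```bash
python3 -m jog '{"travel":[[0,0,-2],[0,0,-1],[0,0,0]],"dr":[[0,0,0],[0,0,0],[0,0,0]],"jaw":[255,255,255]}' 30
python3 -m jog '{"travel":[[0,0,-1.5],[0,0,-1.5],[0,0,0]],"dr":[[0,0,0],[0,0,0],[0,0,0]],"jaw":[255,255,255]}' 30
```

```text
time: 22.65
eef_pos: [0.393, 0.2558, 0.0425]
tcp_rot: [0.996, 0.084, -0.0, 0.0]
contact_force: [-7.8, -2.3, 9.6]
opening: 0.0
time: 22.9
eef_pos: [0.3932, 0.2559, 0.0419]
tcp_rot: [0.996, 0.084, -0.001, 0.001]
contact_force: [-13.9, -5.5, 25.8]
opening: -0.0
```

The stop is reached: the force rose to 26 N with no further motion. I'll retreat upward and move over the bar.

```bash
python3 -m jog '{"travel":[[0,0,10],[0,0,25],[0,0,35],[0,0,35],[10,2,10]],"dr":[[0,0,0],[0,0,0],[0,0,0],[0,0,0],[0,0,0]],"jaw":[255,255,255,255,255]}' 30
python3 -m jog '{"travel":[[35,6,0],[35,6,0],[35,6,0],[35,6,0],[5,1,0]],"dr":[[0,0,0],[0,0,0],[0,0,0],[0,0,0],[0,0,0]],"jaw":[100,60,60,60,60]}' 60
python3 -m jog '{"travel":[[0,0,0],[0,0,0],[0,0,0]],"dr":[[0,0,0],[0,0,0],[0,0,0]],"jaw":[60,60,60]}' 60
python3 - <<'E'
from h import *
s=get_state();print(s["eef_pos"]);print(Ro.from_quat(s["tcp_rot"]).as_matrix().round(3))
np.save("w6.npy",P("wrist"))
a=read_camera("wrist")[:,:,::-1];cv2.imwrite("pics/w6.png",a)
b=read_camera("side")[:,:,::-1][110:210,170:330]
cv2.imwrite("pics/c6.png",np.hstack([a[:,100:540],np.vstack([cv2.resize(b,(320,200),interpolation=cv2.INTER_CUBIC),np.zeros((200,320,3),np.uint8)])]))
E
```

```text
time: 23.32
eef_pos: [0.4062, 0.2591, 0.1596]
tcp_rot: [0.996, 0.084, 0.007, -0.002]
contact_force: [1.4, 0.7, 0.2]
opening: 0.002
time: 23.73
eef_pos: [0.5541, 0.2829, 0.1539]
tcp_rot: [0.997, 0.083, 0.004, -0.001]
contact_force: [0.3, -1.4, 0.1]
opening: 0.713
time: 23.98
eef_pos: [0.5466, 0.2826, 0.1531]
tcp_rot: [0.996, 0.084, 0.0, 0.0]
contact_force: [0.1, 0.6, 0.7]
opening: 0.767
[0.54664877 0.28258276 0.1530621 ]
[[ 0.986  0.167  0.   ]
 [ 0.167 -0.986 -0.   ]
 [ 0.     0.    -1.   ]]
```

View pics/c6.png

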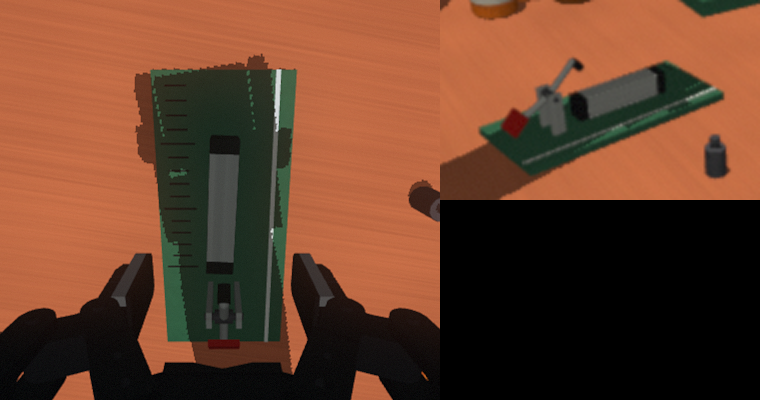

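The finger stays raised. The bar's top runs from (325,136) at the far end to about (320,263) in the wrist view.

```bash
python3 - <<'E'
from h import *
W=np.load("w6.npy")
f=plane(W,(325,136),.038);n=plane(W,(320,265),.038);d=f-n
print(f,n,np.hypot(*d),np.degrees(np.arctan2(d[1],d[0])),(f+n)/2)
print(proj(W,(.535,.279,.038)), plane(W,(323,295),.085))
E
```

```text
[0.59548674 0.28779391] [0.48292446 0.27306047] 0.11352242957108435 7.4571350367955995 [0.5392056  0.28042719]
[323.18336441 209.4994228 ] [0.483835 0.27058 ]
```

```bash
python3 -m jog '{"travel":[[4,-2,-20],[0,0,-38],[0,0,-35],[0,0,-20],[0,0,-10]],"dr":[[0,0,-0.5],[0,0,0],[0,0,0],[0,0,0],[0,0,0]],"jaw":[60,60,60,60,60]}' 60
python3 -m jog '{"travel":[[0,0,-6],[0,0,0],[0,0,0],[0,0,0]],"dr":[[0,0,0],[0,0,0],[0,0,0],[0,0,0]],"jaw":[60,60,60,60]}' 60
```

```text
time: 24.5
eef_pos: [0.5481, 0.2799, 0.0266]
tcp_rot: [0.997, 0.08, -0.003, 0.001]
contact_force: [-0.4, 0.3, -0.4]
opening: 0.763
time: 24.83
eef_pos: [0.5531, 0.2812, 0.0265]
tcp_rot: [0.997, 0.079, 0.002, -0.0]
contact_force: [-0.5, -0.5, 0.2]
opening: 0.762
```

```bash
python3 -m jog '{"travel":[[-2,0,-6],[0,0,-5],[0,0,0],[0,0,0]],"dr":[[0,0,0],[0,0,0],[0,0,0],[0,0,0]],"jaw":[60,60,60,60]}' 60
python3 -m jog '{"travel":[[0,0,0],[0,0,0],[0,0,0],[0,0,0],[0,0,0]],"dr":[[0,0,0],[0,0,0],[0,0,0],[0,0,0],[0,0,0]],"jaw":[130,150,165,180,190]}' 30
python3 -m jog '{"travel":[[0,0,0],[0,0,0],[0,0,0],[0,0,0],[0,0,0]],"dr":[[0,0,0],[0,0,0],[0,0,0],[0,0,0],[0,0,0]],"jaw":[200,220,220,220,220]}' 70
```

```text
time: 25.17
eef_pos: [0.5491, 0.2805, 0.0128]
tcp_rot: [0.997, 0.079, -0.0, 0.0]
contact_force: [0.7, 0.4, -0.6]
opening: 0.765
time: 25.58
eef_pos: [0.5499, 0.2811, 0.0137]
tcp_rot: [0.997, 0.079, 0.0, -0.0]
contact_force: [0.0, 2.0, 2.1]
opening: 0.278
time: 26.0
eef_pos: [0.5501, 0.281, 0.0139]
tcp_rot: [0.997, 0.079, 0.001, -0.0]
contact_force: [-0.2, 1.7, 4.5]
opening: 0.268
```

```bash
python3 -m jog '{"travel":[[0,0,5],[0,0,6],[0,0,0],[0,0,0]],"dr":[[0,0,0],[0,0,0],[0,0,0],[0,0,0]],"jaw":[220,220,220,220]}' 70
python3 -m jog '{"travel":[[14,2.2,0],[16,2.5,0],[15,2.3,0],[0,0,0],[0,0,0]],"dr":[[0,0,0],[0,0,0],[0,0,0],[0,0,0],[0,0,0]],"jaw":[220,220,220,220,220]}' 70
python3 -m jog '{"travel":[[0,0,0],[0,0,15],[0,0,30],[0,0,35],[0,0,10]],"dr":[[0,0,0],[0,0,0],[0,0,0],[0,0,0],[0,0,0]],"jaw":[220,220,220,220,220]}' 70
```

```text
time: 26.33
eef_pos: [0.5492, 0.2803, 0.0239]
tcp_rot: [0.997, 0.079, -0.0, 0.0]
contact_force: [0.1, 0.2, -2.5]
opening: 0.266
time: 26.75
eef_pos: [0.5944, 0.2873, 0.0236]
tcp_rot: [0.997, 0.079, -0.001, 0.0]
contact_force: [-0.2, -0.9, -3.1]
opening: 0.265
time: 27.17
eef_pos: [0.5971, 0.2888, 0.1214]
tcp_rot: [0.997, 0.08, 0.005, -0.001]
contact_force: [1.2, 1.0, -0.4]
opening: 0.266
```

At this grip the fingertips would end below the groove's wall tops, so I'll set the bar down on free bench and regrip it higher.

```bash
python3 -m jog '{"travel":[[12,-30,-10],[12,-30,-10],[13,-30,0],[13,-30,0],[13,-29,0]],"dr":[[0,0,-0.9],[0,0,-0.9],[0,0,-0.9],[0,0,-0.9],[0,0,-0.9]],"jaw":[220,220,220,220,220]}' 70
python3 -m jog '{"travel":[[0,0,-25],[0,0,-25],[0,0,-15],[0,0,-5],[0,0,0]],"dr":[[0,0,0],[0,0,0],[0,0,0],[0,0,0],[0,0,0]],"jaw":[220,220,220,220,220]}' 70
python3 -m jog '{"travel":[[0,0,0],[0,0,0],[0,0,0]],"dr":[[0,0,0],[0,0,0],[0,0,0]],"jaw":[220,220,220]}' 70
```

```text
time: 27.58
eef_pos: [0.657, 0.1373, 0.0938]
tcp_rot: [0.999, 0.04, -0.001, 0.0]
contact_force: [0.2, 0.1, -2.8]
opening: 0.266
time: 28.0
eef_pos: [0.6554, 0.139, 0.0218]
tcp_rot: [0.999, 0.04, -0.002, 0.0]
contact_force: [-0.8, 0.3, -3.2]
opening: 0.269
time: 28.25
eef_pos: [0.6589, 0.1392, 0.0263]
tcp_rot: [0.999, 0.041, 0.002, -0.0]
contact_force: [-0.4, -0.4, -2.5]
opening: 0.268
```

```bash
python3 -m jog '{"travel":[[0,0,-10],[0,0,-6],[0,0,-3],[0,0,0],[0,0,0]],"dr":[[0,0,0],[0,0,0],[0,0,0],[0,0,0],[0,0,0]],"jaw":[220,220,220,220,220]}' 70
python3 -m jog '{"travel":[[0,0,-1],[0,0,-1],[0,0,0]],"dr":[[0,0,0],[0,0,0],[0,0,0]],"jaw":[220,220,220]}' 70
```

```text
time: 28.67
eef_pos: [0.6573, 0.1386, 0.0047]
tcp_rot: [0.999, 0.04, -0.0, -0.0]
contact_force: [-0.4, -0.2, -3.4]
opening: 0.268
time: 28.92
eef_pos: [0.6577, 0.1386, 0.0039]
tcp_rot: [0.999, 0.04, -0.0, 0.0]
contact_force: [-1.3, -0.7, 0.8]
opening: 0.265
```

```bash
python3 -m jog '{"travel":[[0,0,0],[0,0,0],[0,0,0],[0,0,0]],"dr":[[0,0,0],[0,0,0],[0,0,0],[0,0,0]],"jaw":[165,155,150,150]}' 30
python3 -m jog '{"travel":[[0,0,7],[-7,-0.6,0],[-8,-0.6,0],[0,0,0],[0,0,0]],"dr":[[0,0,0],[0,0,0],[0,0,0],[0,0,0],[0,0,0]],"jaw":[150,150,150,150,150]}' 30
python3 -m jog '{"travel":[[0,0,0],[0,0,0],[0,0,0],[0,0,0],[0,0,0]],"dr":[[0,0,0],[0,0,0],[0,0,0],[0,0,0],[0,0,0]],"jaw":[180,190,200,220,220]}' 30
python3 -m jog '{"travel":[[0,0,0],[0,0,0],[0,0,5],[0,0,25],[0,0,30]],"dr":[[0,0,0],[0,0,0],[0,0,0],[0,0,0],[0,0,0]],"jaw":[220,220,220,220,220]}' 60
```

```text
time: 29.25
eef_pos: [0.658, 0.1387, 0.0036]
tcp_rot: [0.999, 0.04, 0.0, -0.0]
contact_force: [0.4, 0.9, -0.9]
opening: 0.416
time: 29.67
eef_pos: [0.6416, 0.1375, 0.01]
tcp_rot: [0.999, 0.04, -0.0, -0.0]
contact_force: [0.3, -0.1, -1.4]
opening: 0.413
time: 30.08
eef_pos: [0.6426, 0.1375, 0.0104]
tcp_rot: [0.999, 0.04, -0.0, -0.0]
contact_force: [-0.8, 0.5, 1.9]
opening: 0.271
time: 30.5
eef_pos: [0.6389, 0.1371, 0.0661]
tcp_rot: [0.999, 0.04, -0.005, 0.0]
contact_force: [0.7, -0.5, -3.3]
opening: 0.265
```

```bash
python3 -m jog '{"travel":[[0,0,30],[0,0,35],[-9,-37,15],[-9,-37,0],[-9,-37,0]],"dr":[[0,0,0],[0,0,0],[0,0,0],[0,0,0],[0,0,0]],"jaw":[220,220,220,220,220]}' 60
python3 -m jog '{"travel":[[-9,-37,0],[-9,-37,0],[-9,-37,0],[-9,-37,0],[-9,-37,0]],"dr":[[0,0,0],[0,0,0],[0,0,0],[0,0,0],[0,0,0]],"jaw":[220,220,220,220,220]}' 60
python3 -m jog '{"travel":[[-9,-37,0],[-9,-37,0],[-9,-37,0],[-9,-37,0],[-3,-15,0]],"dr":[[0,0,0],[0,0,0],[0,0,0],[0,0,0],[0,0,0]],"jaw":[220,220,220,220,220]}' 60
python3 -m jog '{"travel":[[0,0,0],[0,0,0],[0,0,0]],"dr":[[0,0,0],[0,0,0],[0,0,0]],"jaw":[220,220,220]}' 60
```

```text
time: 30.92
eef_pos: [0.6157, 0.0258, 0.1517]
tcp_rot: [0.999, 0.041, 0.001, 0.0]
contact_force: [0.7, -0.3, -3.6]
opening: 0.266
time: 31.33
eef_pos: [0.569, -0.1599, 0.1492]
tcp_rot: [0.999, 0.04, -0.001, -0.0]
contact_force: [1.1, 0.3, -3.7]
opening: 0.262
time: 31.75
eef_pos: [0.5294, -0.3258, 0.1493]
tcp_rot: [0.999, 0.038, -0.001, 0.001]
contact_force: [0.4, -0.2, -3.5]
opening: 0.271
time: 32.0
eef_pos: [0.5313, -0.3203, 0.1493]
tcp_rot: [0.999, 0.04, -0.001, -0.001]
contact_force: [-0.3, 0.5, -2.9]
opening: 0.262
```

```bash
python3 -m jog '{"travel":[[-0.5,-4.5,-15],[0,0,-35],[0,0,-35],[0,0,-20],[0,0,-2]],"dr":[[0,0,0],[0,0,0],[0,0,0],[0,0,0],[0,0,0]],"jaw":[220,220,220,220,220]}' 60
python3 -m jog '{"travel":[[0,0,0],[0,0,0],[0,0,0],[0,0,0]],"dr":[[0,0,0],[0,0,0],[0,0,0],[0,0,0]],"jaw":[220,220,220,220]}' 60
python3 - <<'E'
from h import *
s=get_state();print(s["eef_pos"]);np.save("w7.npy",P("wrist"))
a=read_camera("wrist")[:,:,::-1];b=read_camera("side")[:,:,::-1]
cv2.imwrite("pics/c7.png",np.hstack([a[:,100:540],cv2.resize(b[200:400,300:480],(360,400),interpolation=cv2.INTER_CUBIC)]))
E
```

```text
time: 32.42
eef_pos: [0.528, -0.3212, 0.0371]
tcp_rot: [0.999, 0.041, -0.004, -0.004]
contact_force: [-1.0, 0.6, -4.0]
opening: 0.266
time: 32.75
eef_pos: [0.5326, -0.327, 0.0459]
tcp_rot: [0.999, 0.04, 0.002, 0.002]
contact_force: [0.7, -1.5, -3.2]
opening: 0.266
[ 0.53264012 -0.32696349  0.04593455]
```

View pics/c7.png

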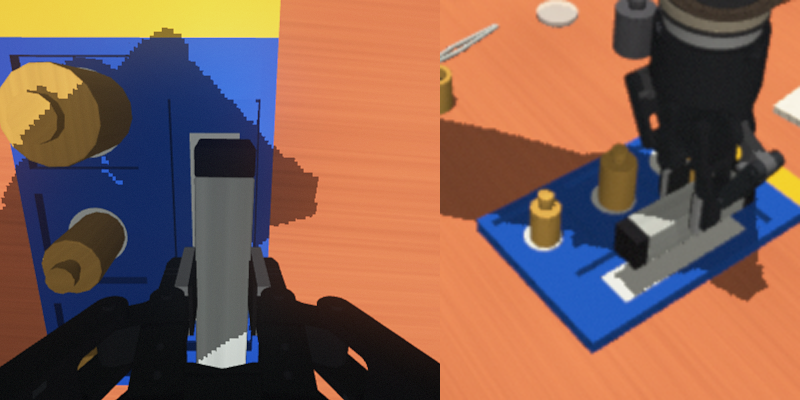

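The bar hangs aligned over the white strip. Its far end top is at (324,140) in the wrist view, and the strip's far end is at (315,134).

```bash
python3 - <<'E'
from h import *
W=np.load("w7.npy")
print(plane(W,(324,140),.0635),plane(W,(315,134),.004),plane(W,(270,100),.012),plane(W,(358,100),.012))
t=np.radians(4.5);c=np.array([.5306,-.3248]);u=np.array([np.cos(t),np.sin(t)]);v=np.array([-u[1],u[0]])
print("exp bar end",np.array([.5326,-.327])+.06*u,"groove end",c+.08*u, "groove +y wall @same x",c+.08*u+.024*v,c+.08*u-.024*v)
E
```

```text
[ 0.59467773 -0.32350445] [ 0.59059356 -0.31921362] [ 0.60700208 -0.29456589] [ 0.61066379 -0.34045482]
exp bar end [ 0.59241504 -0.32229245] groove end [ 0.61035339 -0.31852327] groove +y wall @same x [ 0.60847037 -0.29459726] [ 0.6122364  -0.34244929]
```

```bash
python3 -m jog '{"travel":[[-2,2,-10],[0,0,-8],[0,0,-4],[0,0,0],[0,0,0]],"dr":[[0,0,0],[0,0,0],[0,0,0],[0,0,0],[0,0,0]],"jaw":[220,220,220,220,220]}' 60
python3 -m jog '{"travel":[[0,0,-2],[0,0,-2],[0,0,0],[0,0,0]],"dr":[[0,0,0],[0,0,0],[0,0,0],[0,0,0]],"jaw":[220,220,220,220]}' 60
```

```text
time: 33.27
eef_pos: [0.5285, -0.3236, 0.0202]
tcp_rot: [0.999, 0.04, -0.001, -0.001]
contact_force: [-0.9, 0.2, -2.1]
opening: 0.261
time: 33.6
eef_pos: [0.5291, -0.324, 0.0172]
tcp_rot: [0.999, 0.04, -0.0, -0.0]
contact_force: [-0.5, -0.9, -3.3]
opening: 0.265
```

```bash
python3 -m jog '{"travel":[[0,0,-1],[0,0,-1],[0,0,0],[0,0,0]],"dr":[[0,0,0],[0,0,0],[0,0,0],[0,0,0]],"jaw":[220,220,220,220]}' 60
python3 -m jog '{"travel":[[0,0,-0.8],[0,0,0],[0,0,0]],"dr":[[0,0,0],[0,0,0],[0,0,0]],"jaw":[220,220,220]}' 40
```

```text
time: 33.93
eef_pos: [0.529, -0.324, 0.0152]
tcp_rot: [0.999, 0.04, -0.0, -0.0]
contact_force: [0.3, -0.5, -3.1]
opening: 0.266
time: 34.18
eef_pos: [0.5292, -0.3241, 0.0145]
tcp_rot: [0.999, 0.04, 0.0, 0.0]
contact_force: [1.0, 0.1, -1.7]
opening: 0.263
```

Contact at the expected height. A touch more, then release and rise.

```bash
python3 -m jog '{"travel":[[0,0,-0.6],[0,0,0],[0,0,0]],"dr":[[0,0,0],[0,0,0],[0,0,0]],"jaw":[220,220,220]}' 20
python3 -m jog '{"travel":[[0,0,0],[0,0,0],[0,0,0],[0,0,0]],"dr":[[0,0,0],[0,0,0],[0,0,0],[0,0,0]],"jaw":[165,155,150,150]}' 20
python3 -m jog '{"travel":[[0,0,10],[0,0,25],[0,0,35],[0,0,35],[0,0,35]],"dr":[[0,0,0],[0,0,0],[0,0,0],[0,0,0],[0,0,0]],"jaw":[150,150,150,150,150]}' 20
python3 -m jog '{"travel":[[0,35,20],[0,38,0],[0,38,0],[0,38,0],[0,38,0]],"dr":[[0,0,0],[0,0,0],[0,0,0],[0,0,0],[0,0,0]],"jaw":[150,150,150,150,150]}' 20
python3 -m jog '{"travel":[[10,38,0],[10,38,0],[0,0,0],[0,0,0],[0,0,0]],"dr":[[0,0,0],[0,0,0],[0,0,0],[0,0,0],[0,0,0]],"jaw":[100,60,60,60,60]}' 20
python3 - <<'E'
from h import *
b=read_camera("side")[:,:,::-1]
cv2.imwrite("pics/side8.png",b)
cv2.imwrite("pics/c8.png",cv2.resize(b[130:370,170:490],None,fx=2.5,fy=2.5,interpolation=cv2.INTER_CUBIC))
E
```

```text
time: 34.43
eef_pos: [0.5292, -0.3241, 0.0145]
tcp_rot: [0.999, 0.04, -0.0, -0.0]
contact_force: [-2.2, 0.7, 2.6]
opening: 0.267
time: 34.77
eef_pos: [0.5293, -0.3243, 0.014]
tcp_rot: [0.999, 0.04, 0.0, 0.0]
contact_force: [0.4, -0.2, -0.6]
opening: 0.412
time: 35.18
eef_pos: [0.5289, -0.3239, 0.1559]
tcp_rot: [0.999, 0.04, 0.0, -0.0]
contact_force: [0.6, -0.4, 0.4]
opening: 0.412
time: 35.6
eef_pos: [0.529, -0.1356, 0.1751]
tcp_rot: [0.999, 0.04, 0.001, 0.0]
contact_force: [0.9, -0.1, -0.7]
opening: 0.412
time: 36.02
eef_pos: [0.5492, -0.0611, 0.1744]
tcp_rot: [0.999, 0.041, 0.0, 0.0]
contact_force: [-0.2, -0.3, -0.8]
opening: 0.767
```

View pics/c8.png

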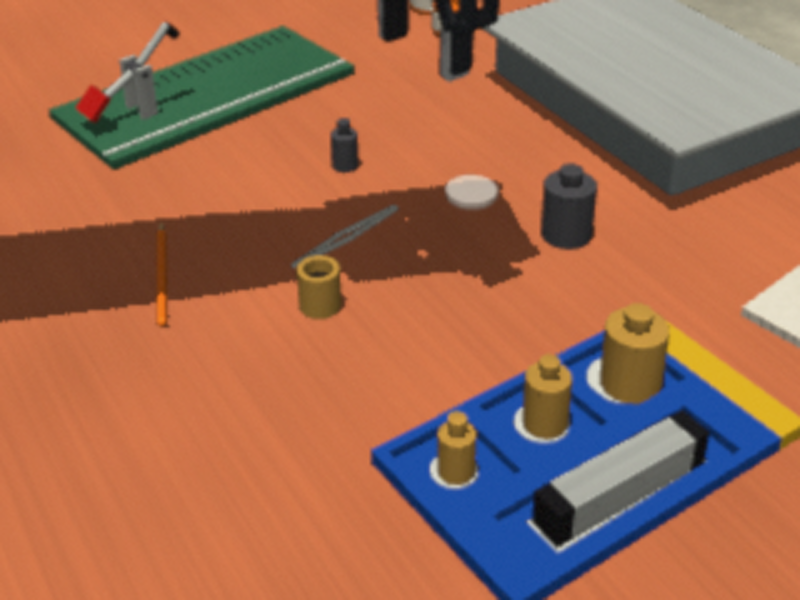

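The weights are upright in their cells, largest next to the band at (638,352), and the bar lies flat in the groove at (620,470). The finger is up at (130,75). The grey weights and the coupling are at their original pixels, allowing for the crop shift. Handing in.

```bash
python3 -c "
from plant import *
print(sign_off())"
```

```text
the job is handed in; nothing more can be done
None
```

The kit is packed in the blue caddy and handed in at about 36 s on the robot's clock, well under the 96 s limit. No verdict was reported.

- **Weights:** the large, middle and small brass weights stand upright in their cells, with the large one next to the yellow band. Each was lowered until the wrist force showed it touching the floor, then let go.
- **Finger:** I pressed the red pad until it met its stop. The force rose to about 26 N upward (about 30 N in all) with no further movement. The finger stayed raised before the bar was moved.
- **Bar:** I raised it about 10 mm, drew it about 45 mm away from the finger and lifted it. I then set it down once on free bench to regrip it higher, because the first grip would have put the fingertips below the groove walls. It now lies flat in the groove.
- **Last checks:** the final side view shows all four pieces in place, the gripper clear and the finger up. Both grey weights and the coupling are where they were. The large weight looked slightly off its white disc in that view, but it is inside its cell.
- **Disagreements:** position estimates from the different cameras varied by up to about 1 cm, and the arm's reported position wavered by a few millimetres right after moves. I averaged the measurements and let the arm settle before grasping or placing.

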